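Pack up the electrical-fire talk table

ROBOT

A 6-joint arm with a two-finger parallel gripper is mounted at the origin on the work surface. World frame = base frame: x ahead of the robot, y to its left, z up, the work surface at z = 0. Lengths are in mm, angles in rad, forces in N, time in s.
With the tool pointing down it reaches from about 275 to 825 mm from the base axis. Payload 5.2 kg.
Tool frame: the origin (TCP) lies at the very end of the fingers, on their centre line; the grasp point (between the pads) lies 19 mm behind it; z points along the fingers, y is the direction in which the jaws open and shut (so a half turn about z gives the same grasp; the last joint's range is limited). The gripper opens to 93 mm and grips with 3 to 60 N. Pads are 15 mm wide; open, the fingers measure 128 mm over their backs; the gripper's body (75 mm by 188 mm) begins 65 mm behind the grasp point.
Start: joints at [0.901, 0.259, 1.535, -0, 1.348, -0.203], TCP at [247.497, 491.172, 218.653] pointing down, gripper open.
Joint ranges: [-3.14, 3.14], [-0.91, 2.08], [0.19, 2.58], [-1.22, 4.36], [0.22, 2.71], [-3.12, 3.12]. Speed limits (rad/s): [2.57, 2.57, 3.14, 3.14, 3.14, 3.14].

INTERFACE

Orientations are given as [roll, pitch, yaw] about the fixed x, y, z axes, in that order (R = Rz(yaw) Ry(pitch) Rx(roll)).
In Python, from bench import robot gives the robot as it stands. The module is installed in compiled form; this text tells all that it offers. Calls block until the motion is done:
- robot.move_ptp(position, orientation): joint-space move of the TCP to a pose.
- robot.move_linear(position, ori=None, speed=150, f_stop=None): straight line of the TCP; ori=None keeps the orientation; speed is the mean speed in mm/s. With f_stop (N) it stops when the force on the tool has changed by that much, and returns True; else False.
- robot.move_j(angles): joint-space move.
- robot.move_gripper(opening): opening from 0.0 (shut) to 1.0 (fully open); the grip force is fixed at half the most; returns when the fingers have stopped.
- robot.sleep(seconds).
- robot.inverse_kinematics(position, orientation): joint angles nearest the present ones, or None.
- robot.get_image(name): name is "scene" or "top" or "wrist"; returns a dict with "img" (400x640x3 uint8, blue, green, red), "fovy" (degrees; the focal length in pixels is half the picture's height over the tangent of half this angle, whatever the lens; pixels are square), "cx", "cy" (the principal point, pixels), "k1" (the pictures are not rectified: a ray, as slopes to the right and down, at radius r is drawn at 1 + k1 r^2 times it, then the intrinsics apply), "eye" and "orientation" of the camera in the world. Camera axes: x right, y down, z forward; pixel columns grow to the right and rows downward; lengths in mm; the calibration is good to about 2 mm. A picture is of the moment at which its call begins. There is no depth.
A pose or a line that the arm cannot do raises robot.MotionError and nothing moves.
- robot.hand_in(): hands the job in, once; it reports no verdict.
Readings, each from a call of its own:
- robot.current_t(): time.
- robot.current_qpos(): joint angles.
- robot.current_joint_vel(): joint speeds.
- robot.current_joint_efforts(): joint torques, N m.
- robot.current_tcp_pos(): TCP position.
- robot.current_eef_rot(): TCP orientation.
- robot.current_contact_force(): force on the tool from outside, world axes, zero at the start.
- robot.current_ft_torque(): the same for the moment, N m.
- robot.current_gripper_width(): opening from 0.0 (shut) to 1.0 (fully open).
Only numpy, scipy, OpenCV 4.12 (cv2) and the standard library are available. Lean on these libraries where they do the work, as an engineer would, in place of code of your own. Each camera call takes 0.05 s, during which the arm holds its last target. There are 200 camera calls.

TASK

The electrical fire-safety talk is over, so pack up its table: slide the blue clamp's jaw open and lift out the white cut-open socket block, then press it and the yellow tester fully home into their own cutouts in the case insert. Stack all the heat-warped adaptor blocks that are out, feet down, into one steady, level pile with every block centred over the middle of the red pad. Leave everything else on the table where it is.

Things in the scene. Friction and masses are not known exactly. Their poses are not given: they have to be found in the camera images.
- block_white: heat-warped white adaptor block, 112 x 60 x 40 mm (x, y, z), 0.26 kg; origin: centre of underside, z up. Sides at y = +-30 flat for |x| < 40. Level raised top, 40 high, x -54 to 24, y -28 to 28; past x 28 that end has melted down to 26 high (scorched). Stands on two 10 mm square feet at x -34, y +-13 and a bar 8 x 24 mm at x 10, y 0.
- block_black: heat-warped black adaptor block, 104 x 58 x 42 mm (x, y, z), 0.25 kg; origin: centre of underside, z up. Sides at y = +-29 flat for |x| < 38. Level raised top, 42 high, x -47 to 22, y -27 to 27; past x 26 that end has melted down to 28 high. Stands on two 10 mm square feet at x -30, y +-13 and a bar 8 x 24 mm at x 8, y 0.
- block_grey: heat-warped grey adaptor block, 100 x 62 x 38 mm (x, y, z), 0.24 kg; origin: centre of underside, z up. Sides at y = +-31 flat for |x| < 36. Level raised top, 38 high, x -46 to 46, y -30 to 18; past y 21 that long side has melted down to 26 high. Stands on two 10 mm square feet at x -30, y +-13 and a bar 8 x 24 mm at x 12, y 0.
- block_beige: heat-warped beige adaptor block, 100 x 60 x 46 mm (x, y, z), 0.24 kg; origin: centre of underside, z up. Sides at y = +-30 flat for |x| < 38. Sides upright to 28 high, then swollen to a narrow peak: nothing rests on it, it can only top a pile. Stands on two 10 mm square feet at x -30, y +-13 and a bar 8 x 24 mm at x 12, y 0.
- pad: red square pad, 150 x 150 x 4 mm, fixed to the table; origin at the centre of its underside.
- jaw (a joint): sliding jaw of the blue clamp: 0 = shut on the socket block, to 0.05 m (stop) as it slides open along the clamp's +x; stays where it is left, about 4 N of friction.
- jaw_handle (a point): centre of the top of the jaw's red upright handle: 16 mm along x, 20 mm along y, 47 mm tall, its top 98 mm above the table. Its x axis is the way the jaw opens. The steel jaw below is 80 mm across (y) and 51 mm high.
- clamp: blue clamp fixed to the table, base 280 x 90 x 15 mm; origin: centre of its underside, x along the slide. Both jaws reach 51 mm above the table, the fixed one at the socket block's -x end, the sliding one at its +x end, with a lip that overlaps the block's base by 8 mm: the block cannot be lifted until the jaw is open by 20 mm.
- cutaway: white cut-open socket block, brass and copper in its top, 0.2 kg, starts in the clamp. Base 100 x 40 mm (x, y), 24 mm tall, lowest 5 mm bevelled by 3 to 4 mm; above it a body 76 x 36 mm up to 56 mm. Origin: centre of underside, z up; fits its cutout either way round.
- tester: yellow and black socket tester, 0.22 kg, T-shaped: handle x -55 to 25 mm, 36 wide (y); head x 25 to 55, 56 wide. Black base 24 tall, lowest 5 mm bevelled by 3 to 4; above it the yellow handle (x -50 to 25) is 34 wide, up to 56 high, the yellow head up to 42. Origin: centre of the underside, z up.
- cutout_block (a point): centre of the floor of the oblong cutout (104 x 44 mm, 24 deep, x along it) in the yellow case's dark rigid insert. Insert face 24 mm, case rim 28 mm above this point; this point 8 mm above the table. An orange sprung nub in each long wall, 11 mm above the floor, pinches the block: it stops 5 to 18 mm too high until pushed down firmly (8 to 20 N); home = on the floor.
- cutout_tester (a point): the same for the T-shaped cutout, 24 mm deep, 2 mm larger all round than the tester: the point on its floor under the tester's origin when it is home, x towards the wide head. Sprung nubs beside the handle at x -15 mm.
- brush: red and black styling brush, 255 mm long, lying (bystander); origin under its middle.
- alarm: white round smoke alarm, 104 mm across, 36 mm tall (bystander); origin at the centre of its underside.
- plug: white mains plug lying on its back, 48 mm square, pins up to 40 mm (bystander); origin at the centre of its underside.
- cup: green plastic cup, 76 mm across, 90 mm tall (bystander); origin at the centre of its underside.

How it is judged:
By the outcome, as a careful person would: the job done as asked, in the order asked, and still so for the second after the job is handed in, with the robot touching nothing.
Of block_white, block_black, block_grey, block_beige only 3 to 4 are there at a start; the rules pass over those that are not, and their reading is None.
At some moment in a run one of tester may be knocked a few centimetres aside while the robot is not near it.
Once in a run the grip may slacken for a moment while it holds something.
It also fails if it takes over 210 s, if anything falls off the work surface, if the arm or the gripper's body presses on something with over 40 N, if the wrist force passes 120 N, or if a joint passes its speed limit or range.

## Working session

There is one attempt and no reset: what is moved stays moved. The work goes in short steps, each a Python script; the robot and the scene stay as the last script left them, time stands still between calls to the robot, and variables do not carry over. Pictures are saved under pics/ and viewed, about 12 in all and at most 16, crops included, and the job is handed in when it is done.

```bash
mkdir -p pics; ls; cat > h.py <<'E'
import numpy as np, cv2
from scipy.spatial.transform import Rotation as R
from bench import robot
def grab(name, fn=None):
    d=robot.get_image(name)
    if fn: cv2.imwrite('pics/'+fn+'.png',d['img']); np.save('pics/'+fn+'.npy',d,allow_pickle=True)
    return d
def load(fn): return np.load('pics/'+fn+'.npy',allow_pickle=True).item()
def Rc(d):
    o=np.array(d['orientation'],float)
    return o if o.shape==(3,3) else R.from_euler('xyz',o).as_matrix()
def K(d):
    f=200/np.tan(np.radians(d['fovy'])/2); return np.array([[f,0,d['cx']],[0,f,d['cy']],[0,0,1.]])
def ray(d,uv):
    uv=np.atleast_2d(uv).astype(float); k=K(d)
    s=(uv-[d['cx'],d['cy']])/k[0,0]; p=s.copy()
    for _ in range(20): p=s/(1+d['k1']*(p**2).sum(1,keepdims=True))
    return (Rc(d)@np.c_[p,np.ones(len(p))].T).T
def toz(d,uv,z):
    r=ray(d,uv); e=np.array(d['eye']); t=(z-e[2])/r[:,2:3]; return (e+t*r)
def proj(d,P):
    P=np.atleast_2d(P); c=(np.asarray(P,float)-d['eye'])@Rc(d); s=c[:,:2]/c[:,2:]
    s=s*(1+d['k1']*(s**2).sum(1,keepdims=True)); return s*K(d)[0,0]+[d['cx'],d['cy']]
E
python3 - <<'E'
from h import *
for n in ('scene','top'):
    d=grab(n,n+'0'); print(n,d['fovy'],d['cx'],d['cy'],d['k1'],d['eye'],d['orientation'])
a=cv2.vconcat([]) if 0 else None
E
```

```text
pics
scene 52.123003096256255 318.5549010438625 206.76341606106703 -0.0022429798319311078 [1166.82334052  219.23026988 1082.44725649] [-2.59305966e+00  1.10284988e-03  1.92872657e+00]
top 43.27056852803245 322.9210360209449 193.3037759127068 -0.03655830130377811 [ 431.40926884    4.92729455 1308.43842422] [-3.00358776e+00 -1.85914259e-03 -1.59645495e+00]
```

View pics/top0.png

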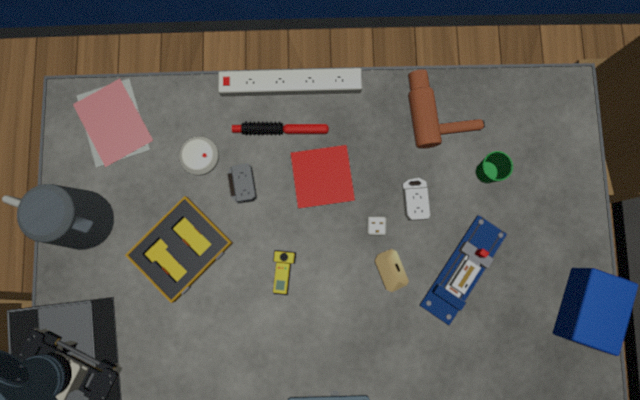

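View pics/scene0.png

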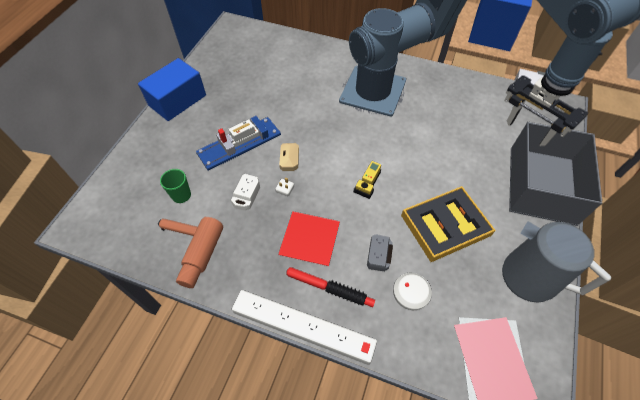

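Top view: white block (416,199), dark/grey block (242,183), beige (391,270), tester (284,272), clamp (463,270) with its handle (482,253), case (180,250), pad (323,177). The next step is enlarged crops to get the details.

```bash
python3 - <<'E'
from h import *
t=load('top0')['img'];s=load('scene0')['img']
def c(i,x,y,w,h,k): return cv2.resize(i[y:y+h,x:x+w],(w*k,h*k),interpolation=cv2.INTER_CUBIC)
# top crops: case, tester+grey | white, clamp, beige
A=c(t,120,160,130,145,3); B=c(t,370,165,140,145,3)
cv2.imwrite('pics/c1.png',np.hstack([A,B][:2]))
A=c(s,340,150,160,125,3)[:375]; B=c(s,190,105,115,125,3)
cv2.imwrite('pics/c2.png',np.hstack([A[:375],B[:375]])[:, :800])
E
```

```text
(no output)
```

View pics/c1.png

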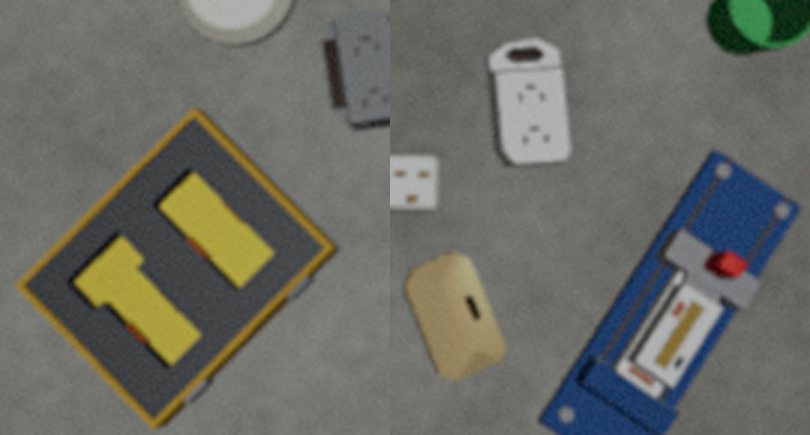

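View pics/c2.png

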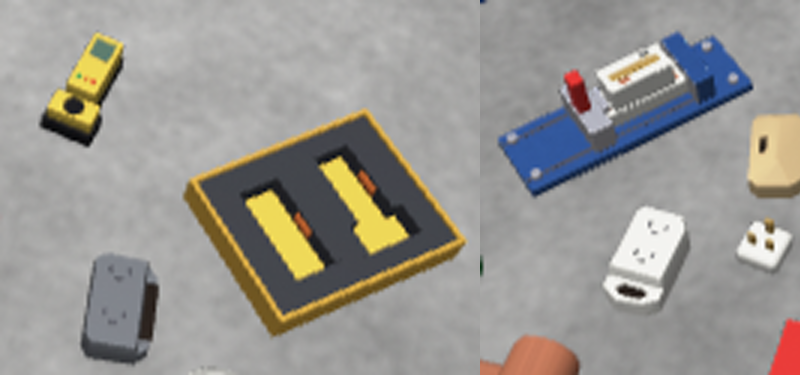

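Three blocks are out: white, grey (long side melted) and beige. I see no black block. Next, approximate positions and then close wrist views.

```bash
python3 - <<'E'
from h import *
d=load('top0')
for n,u,z in [('pad',(323,177),4),('white',(416,199),40),('grey',(242,183),38),('beige',(391,270),40),('tester',(284,270),50),('handle',(482,253),98),('cutaway',(465,276),71),('case',(180,250),36),('cutblk',(192,236),8),('cutT',(166,261),8),('alarm',(199,156),36),('plug',(377,226),30),('cup',(497,166),90)]:
    print(n,toz(d,u,z)[0].round(0)[:2])
print(robot.current_eef_rot(),robot.current_t())
s=load('scene0')
for n,u,z in [('pad',(310,239),4),('handle',(222,132),98)]: print(n,toz(s,u,z)[0].round(0))
c=toz(d,(180,250),36)[0]
robot.move_ptp([c[0],c[1],330],[np.pi,0,robot.current_eef_rot()[2]])
w=grab('wrist','w_case'); print(w['eye'],w['orientation'],w['fovy'],w['k1'],robot.current_eef_rot(),robot.current_t())
E
```

```text
pad [656.  -3.]
white [ 587. -238.]
grey [640. 204.]
beige [ 410. -167.]
tester [417.  99.]
handle [ 445. -379.]
cutaway [ 391. -342.]
case [473. 361.]
cutblk [509. 338.]
cutT [447. 405.]
alarm [713. 315.]
plug [ 522. -137.]
cup [ 658. -433.]
[-3.13997344e+00 -3.33895364e-04  2.67477809e+00] 0.1
pad [663.   3.   4.]
handle [ 450. -378.   98.]
[410.41749366 393.24462862 495.29843358] [2.89018126e+00 2.69507474e-04 1.10545374e+00] 65.82413817851017 -0.02908781984672288 [-3.14067721e+00 -1.39473908e-03  2.67630822e+00] 1.2417
```

View pics/w_case.png

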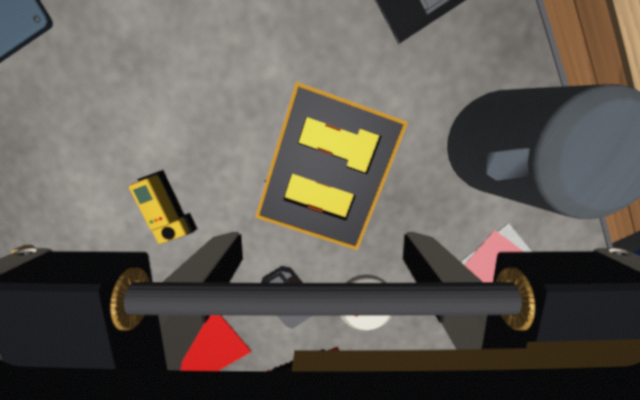

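The wrist view shows the block cutout at (320,196), the T cutout at (340,145) with its head to the right, and the tester at (160,208). The fingers fill the bottom of the frame. I'll tour all the targets with the eye above each one.

```bash
cat >> h.py <<'E'
def down(yaw): return [np.pi,0,yaw]
def near_yaw(xy,yaw):  # half-turn choice with smallest joint 6
    az=np.arctan2(xy[1],xy[0]); best=None
    for k in range(-3,4):
        y=yaw+k*np.pi; j6=az+np.pi/2-y
        if best is None or abs(j6)<abs(best[1]): best=(y,j6)
    return (best[0]+np.pi)%(2*np.pi)-np.pi
def look(xy,z,fn,yaw=None):
    if yaw is None: yaw=np.arctan2(xy[1],xy[0])+np.pi/2
    o=-71*np.array([np.cos(yaw),np.sin(yaw)])
    robot.move_ptp([xy[0]+o[0],xy[1]+o[1],z],down(yaw)); return grab('wrist',fn)
E
python3 - <<'E'
from h import *
T=[('case',(473,361)),('grey',(640,204)),('pad',(656,-3)),('white',(587,-238)),('clamp',(410,-355)),('beige',(410,-167)),('tester',(417,99))]
M=[]
for n,p in T:
    try: d=look(p,190,'L_'+n)
    except robot.MotionError as e: print(n,e); continue
    print(n,np.round(d['eye']),proj(d,[[*p,0]]).round(0),robot.current_t())
    M.append(cv2.resize(d['img'],(390,244))[:195])
M=M[:8]+[np.zeros_like(M[0])]*(8-len(M))
cv2.imwrite('pics/tour.png',np.vstack([np.hstack(M[i:i+2]) for i in (0,2,4)]))
E
```

```text
case [474. 361. 357.] [[322. 122.]] 1.9667
grey [640. 204. 356.] [[323. 123.]] 2.9083
pad [656.  -3. 356.] [[323. 123.]] 3.8083
white [ 587. -238.  356.] [[323. 123.]] 4.8417
clamp [ 410. -355.  356.] [[322. 122.]] 5.7833
beige [ 410. -169.  356.] [[321. 121.]] 6.575
tester [418.  97. 356.] [[322. 120.]] 7.6667
```

View pics/tour.png

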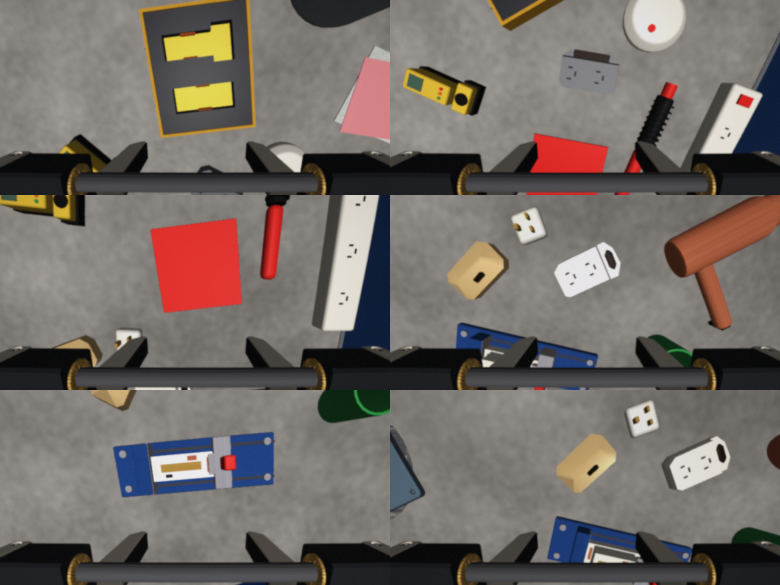

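All targets are visible: the clamp with its handle on the +x side, the white block's melted end on the side with the slot, and the grey block's melted side dark. Next I'll measure them by casting contours onto planes.

```bash
cat >> h.py <<'E'
def mask(d,lo,hi,box=None):
    h=cv2.cvtColor(d['img'],cv2.COLOR_BGR2HSV); m=cv2.inRange(h,np.array(lo),np.array(hi))
    k=np.zeros_like(m); x0,y0,x1,y1=box or (0,0,640,248); k[y0:y1,x0:x1]=255
    return cv2.morphologyEx(m&k,cv2.MORPH_OPEN,np.ones((3,3)))
def blobs(m,n=1,close=0):
    if close: m=cv2.morphologyEx(m,cv2.MORPH_CLOSE,np.ones((close,close)))
    c,_=cv2.findContours(m,cv2.RETR_EXTERNAL,cv2.CHAIN_APPROX_NONE)
    return [x[:,0] for x in sorted(c,key=cv2.contourArea)[::-1][:n]]
def rect(d,c,z):
    """mm rectangle of contour on plane z: centre, long dir angle, (long, short)"""
    P=toz(d,c,z)[:,:2].astype(np.float32); b=cv2.boxPoints(cv2.minAreaRect(P))
    e1,e2=b[1]-b[0],b[2]-b[1]
    if np.hypot(*e1)<np.hypot(*e2): e1,e2=e2,e1
    return b.mean(0),np.arctan2(e1[1],e1[0]),np.array([np.hypot(*e1),np.hypot(*e2)])
def show(n,r): print(n,r[0].round(1),'ang',round(np.degrees(r[1]),1),r[2].round(1))
E
python3 - <<'E'
from h import *
d=load('L_case.npy'[:-4])
Y=((22,120,120),(34,255,255))
for c in blobs(mask(d,*Y,box=(250,20,420,240)),3): show('floor',rect(d,c,8))
for n in ('L_pad',):
    d=load(n)
    for lo,hi in [((0,150,120),(6,255,255))]: show('pad',rect(d,blobs(mask(d,lo,hi))[0],4))
d=load('L_clamp')
show('clamp',rect(d,blobs(mask(d,(105,120,50),(125,255,255),box=(150,20,480,200)),1,25)[0],15))
show('handle',rect(d,blobs(mask(d,(0,150,60),(8,255,255),box=(300,80,420,140)))[0],98))
for c in blobs(mask(d,(0,0,190),(180,50,255),box=(230,80,380,160)),1,9): show('body',rect(d,c,71))
d=load('L_white')
show('white',rect(d,blobs(mask(d,(0,0,170),(180,40,255),box=(250,60,400,180)),1,15)[0],38))
d=load('L_grey')
g=cv2.cvtColor(d['img'],cv2.COLOR_BGR2HSV); print(g[120,320],g[95,320],g[180,320],g[88,290])
m=mask(d,(100,15,0),(130,255,150),box=(250,60,400,170)); cc=blobs(m,2)
for c in cc: show('grey',rect(d,c,38))
d=load('L_beige')
show('beige',rect(d,blobs(mask(d,(12,60,80),(24,255,255),box=(230,50,400,180)),1,9)[0],28))
d=load('L_tester')
for c in blobs(mask(d,(22,120,80),(34,255,255),box=(200,30,450,220)),1,9): show('tester',rect(d,c,50)); print(c.min(0),c.max(0))
d0=load('L_tester')['img'][:300]; d1=load('L_grey')['img'][40:190,230:420]; d1=cv2.resize(d1,(380,300)); cv2.imwrite('pics/v7.png',cv2.resize(np.hstack([d0,d1]),None,fx=.75,fy=.75))
E
```

```text
floor [445.4 401.9] ang 44.4 [115.2  59.5]
floor [508.2 337.9] ang 44.5 [105.2  43.7]
pad [658.2   1.1] ang -83.3 [148.9 148.8]
clamp [ 364.  -323.4] ang -35.8 [170.4  87.7]
handle [ 443.3 -380.6] ang -39.0 [17.9 17.5]
body [ 392.2 -343.6] ang -35.8 [88.8 36.5]
white [ 588.6 -238.8] ang 3.3 [105.6  58.4]
[120   4 134] [14 56 50] [ 19  14 141] [120   8 132]
beige [ 410.  -166.9] ang 20.2 [100.1  60.8]
tester [411.  106.8] ang -7.3 [100.9  48.9]
[264  74] [375 151]
```

View pics/v7.png

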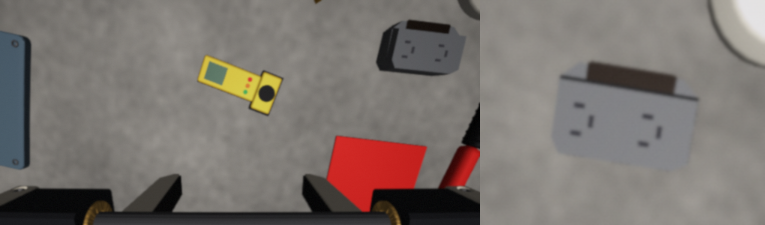

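Sizes agree with the spec: cutouts 105×44 and 115×60, pad 149, beige 100×61, clamp angle −35.8° confirmed by the handle-to-body direction. Now I'll open the jaw.

```bash
python3 - <<'E'
from h import *
a=np.radians(-35.8); h=np.array([443.3,-380.6]); u=np.array([np.cos(a),np.sin(a)])
y=near_yaw(h,a); print(y)
robot.move_gripper(0.6)
robot.move_ptp([*h,150],down(y))
robot.move_linear([*h,64],speed=120,f_stop=8)
robot.move_gripper(0.0); print('w',robot.current_gripper_width()*93, robot.current_contact_force())
p=h+44*u
print(robot.move_linear([*p,64],speed=50,f_stop=25), robot.current_tcp_pos(), robot.current_contact_force())
robot.move_gripper(0.6)
robot.move_linear([*p,150],speed=200)
robot.move_gripper(1.0)
b=h-63.5*u
d=look(b,190,'L_cut',yaw=y); print(d['eye'],robot.current_t(),b)
c=d['img'][0:240,120:520]; cv2.imwrite('pics/v8.png',cv2.resize(c,(800,480)))
E
```

```text
-0.6248278722139702
w 19.9550258501791 [-0.89911954 -0.79077533  1.22370934]
False [ 478.78158066 -406.72073754   64.1549258 ] [-4.16835818 -2.45817058  4.2203053 ]
[ 390.99876002 -342.95938678  356.65499569] 15.475 [ 391.79744749 -343.45518764]
```

View pics/v8.png

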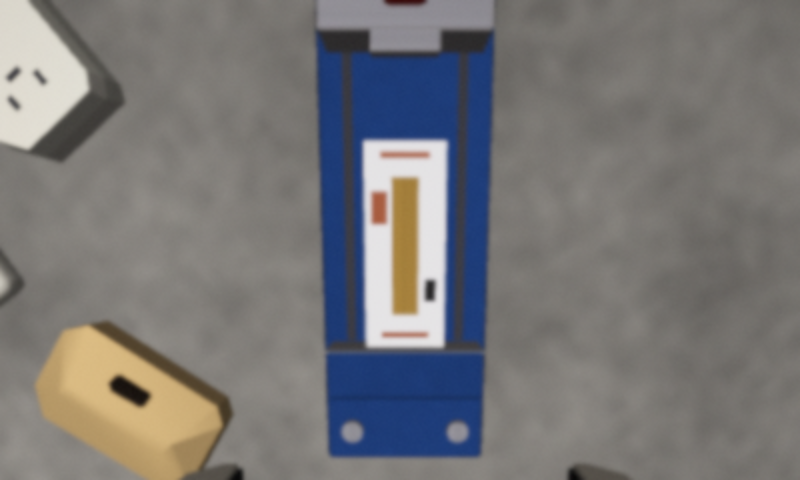

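The jaw is open and the white block is clear, with its full base visible at crop px (363–447, 140–347). Next I'll locate it, lift it, and check the hold over the case.

```bash
cat > pick1.py <<'E'
from h import *
d=load('L_cut')
c=blobs(mask(d,(0,0,150),(180,60,255),box=(290,62,355,180)),1,15)[0]
r=rect(d,c,39); show('base',r); show('body y',rect(d,c,71))
a=np.radians(-35.8); u=np.array([np.cos(a),np.sin(a)]); v=np.array([-u[1],u[0]])
cen=u*(r[0]@u)+v*(rect(d,c,71)[0]@v); print(cen)
y=near_yaw(cen,a)
robot.move_gripper(0.75)
robot.move_ptp([*cen,130],down(y))
print('touch',robot.move_linear([*cen,43],speed=100,f_stop=10))
robot.move_gripper(0.0); print('w',robot.current_gripper_width()*93)
robot.move_linear([*cen,150],speed=120)
print('w',robot.current_gripper_width()*93,robot.current_contact_force(),robot.current_t())
E
python3 pick1.py
```

```text
base [ 390.5 -342.5] ang -35.8 [99.9 41. ]
body y [ 390.6 -342.5] ang -35.8 [89.8 36.9]
[ 390.52927904 -342.48954937]
touch False
w 35.786277828099415
w 35.85132548254875 [-0.85102786  0.73261219 -2.32439903] 19.2333
```

```bash
cat >> h.py <<'E'
def insert(cen,ang,off,top_at,near=True):
    y=near_yaw(cen,ang) if near else ang
    robot.move_ptp([*cen,170],down(y)); print('w',robot.current_gripper_width()*93)
    robot.move_linear([*cen,32+off+6],speed=120)
    s=robot.move_linear([*cen,8+off],speed=30,f_stop=25)
    print('stop',s,robot.current_tcp_pos().round(1) if hasattr(robot.current_tcp_pos(),'round') else robot.current_tcp_pos(),np.round(robot.current_contact_force(),1),'t',robot.current_t())
    return y
def press(p,top,y,f=32):
    robot.move_gripper(0.0)
    robot.move_ptp([*p,top+40],down(y))
    robot.move_linear([*p,top+20],speed=100,f_stop=15)
    s=robot.move_linear([*p,top-2],speed=25,f_stop=f)
    z=robot.current_tcp_pos()[2]; print('press',s,round(z,1),np.round(robot.current_contact_force(),1)); 
    robot.move_linear([*p,top+60],speed=200); return z
E
python3 - <<'E'
from h import *
insert(np.array([508.2,337.9]),np.radians(44.4),28,64)
E
```

```text
w 35.91608125003747
stop False [508.5 338.1  36.1] [0.7 1.5 2.5] t 23.85
```

```bash
python3 - <<'E'
from h import *
c=np.array([508.2,337.9]); y=near_yaw(c,np.radians(44.4))
robot.move_gripper(0.55); robot.move_linear([*c,120],speed=150)
press(c,64,y)
robot.move_gripper(1.0)
d=look(c,190,'L_case2'); t=look((412,104),190,'L_t2'); print(robot.current_t())
cv2.imwrite('pics/v9.png',np.hstack([cv2.resize(d['img'][20:220,180:460],(420,300)),cv2.resize(t['img'][:230,160:480],(378,300))]))
E
```

```text
press False 64.2 [-5.6 -2.7 17.1]
32.05
```

View pics/v9.png

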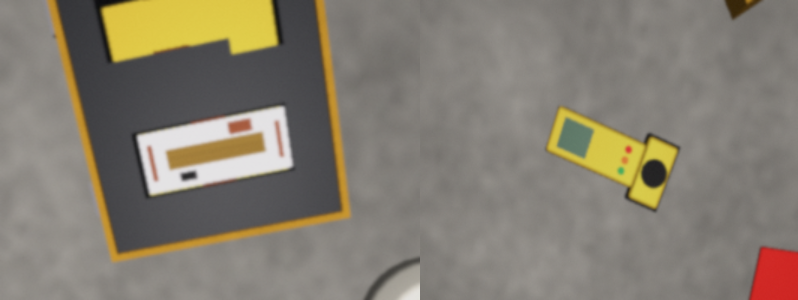

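The block is home (top contact at 64.2, expected 64). The tester lies with its head towards the lower right in this view. Next I'll measure its pose and that of the T cutout.

```bash
cat >> h.py <<'E'
def tpose(d,box):
    c=blobs(mask(d,(20,100,70),(36,255,255),box=box),1,9)[0]
    r=rect(d,c,50); a=r[1]; u=np.array([np.cos(a),np.sin(a)]); v=np.array([-u[1],u[0]])
    P=toz(d,c,42)[:,:2]; q=(P-r[0])@u; w=np.abs((P-r[0])@v)
    if w[q>0].max()<w[q<0].max(): u,v,a=-u,-v,a+np.pi
    A=toz(d,c,56)[:,:2]; B=toz(d,c,42)[:,:2]
    x0=(A@u).min(); x1=(B@u).max()
    hx=A[((A@u)>x0+12)&((A@u)<x0+60)]@v; yh=(hx.max()+hx.min())/2
    hb=B[(B@u)>x1-20]@v
    print('len',round(x1-x0,1),'handle w',round(np.ptp(hx),1),'head w',round(np.ptp(hb),1),'yh,yb',round(yh,1),round((hb.max()+hb.min())/2,1))
    xc=((x0+50)+(x1-55))/2
    return u*xc+v*yh,a
def tcut(d,box):
    c=blobs(mask(d,(22,120,120),(34,255,255),box=box))[0]; r=rect(d,c,8); a=r[1]
    u=np.array([np.cos(a),np.sin(a)]); v=np.array([-u[1],u[0]]); P=toz(d,c,8)[:,:2]-r[0]
    w=lambda m:np.ptp(P[m]@v)
    if w(P@u>45)<w(P@u<-45): a+=np.pi
    return r[0],a
E
python3 - <<'E'
from h import *
p,a=tpose(load('L_t2'),(200,40,450,220)); print(p,np.degrees(a))
print(tcut(load('L_case'),(250,20,420,120)))
E
```

```text
len 101.3 handle w 33.6 head w 50.6 yh,yb 158.5 158.5
[409.61967911 107.38572811] -7.2964625
(array([445.44724, 401.8506 ], dtype=float32), np.float32(0.77543485))
```

```bash
python3 - <<'E'
from h import *
d=grab('wrist'); p,a=tpose(d,(200,40,450,220)); print(p,np.degrees(a))
u=np.array([np.cos(a),np.sin(a)]); g=p-8*u; y=a+np.pi
robot.move_gripper(0.75)
robot.move_ptp([*g,110],down(y))
print('touch',robot.move_linear([*g,29],speed=100,f_stop=10))
robot.move_gripper(0.0); print('w',robot.current_gripper_width()*93)
robot.move_linear([*g,130],speed=120); print('w',robot.current_gripper_width()*93,robot.current_contact_force())
b=.7754; C=np.array([445.45,401.85])-8*np.array([np.cos(b),np.sin(b)])
insert(C,b+np.pi-2*np.pi,29,64,near=False)
E
```

```text
len 101.2 handle w 33.6 head w 50.6 yh,yb 158.2 158.2
[409.71264177 107.39752321] -7.245271
touch False
w 33.56221308142012
w 33.788995087369884 [-1.02559602 -0.21420054 -1.95118835]
w 33.977805794694675
stop True [439.  395.1  41.2] [ 0.2 -0.7  3.8] t 39.275
```

```bash
python3 - <<'E'
from h import *
b=.7754; c=np.array([445.45,401.85]); u=np.array([np.cos(b),np.sin(b)]); C=c-8*u; y=b-np.pi
robot.move_gripper(0.55); robot.move_linear([*C,120],speed=150)
for k in (-14,8): press(c+k*u,64,y)
robot.move_gripper(1.0)
d=look((473,365),190,'L_case3'); print(robot.current_t())
cv2.imwrite('pics/v10.png',cv2.resize(d['img'][0:248,200:440],(580,600)))
E
```

```text
press False 64.2 [ 1.3  1.6 12.5]
press False 64.2 [-5.  -3.7 15.3]
48.675
```

View pics/v10.png

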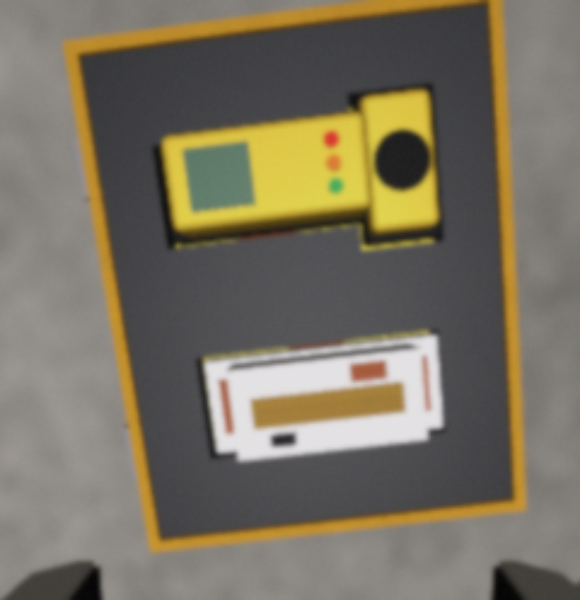

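Both parts sit home, with tops at 64.2 at each press point. Now close looks at the three blocks.

```bash
python3 - <<'E'
from h import *
M=[]
for n,p in [('grey',(640,204)),('white',(588,-238)),('beige',(410,-167))]:
    d=look(p,150,'B_'+n); M.append(cv2.resize(d['img'][30:215,215:430],(430,370)))
    print(n,d['eye'],robot.current_t())
M.append(np.zeros_like(M[0]))
cv2.imwrite('pics/v11.png',cv2.resize(np.vstack([np.hstack(M[:2]),np.hstack(M[2:])]),(688,592)))
E
```

```text
grey [639.83590165 203.81745992 316.11573636] 49.6417
white [ 587.82125247 -237.99080049  315.99789178] 51.35
beige [ 410.40986839 -168.65034959  316.62440488] 52.1917
```

View pics/v11.png

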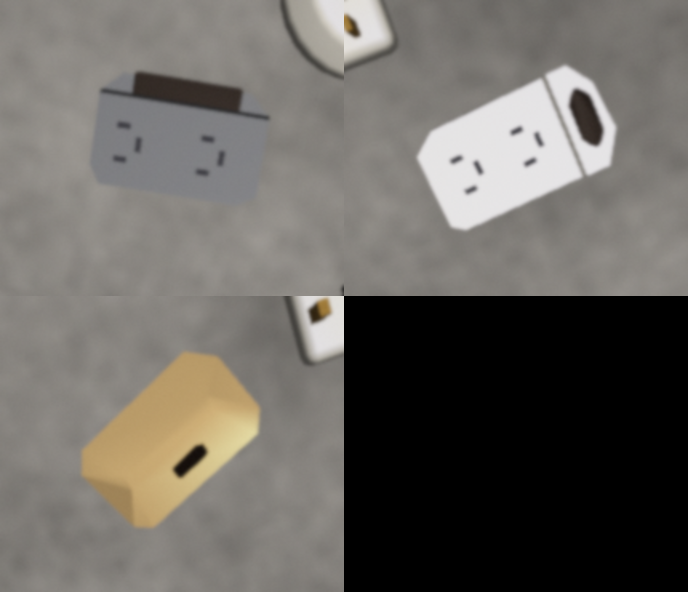

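Grey: crease at crop px (101,90)–(269,118), bottom edge (98,183)–(245,203), melted side up. White: left end (73,157)–(108,227), crease (200,75)–(242,175), melted tip (272,125). I'll turn these into poses.

```bash
python3 - <<'E'
from h import *
def P(d,x,y,z): return toz(d,(215+x/1.6,30+y/1.6),z)[0][:2]
d=load('B_white')
c=blobs(mask(d,(0,0,150),(180,45,255),box=(245,60,400,180)),1,15)[0]
r=rect(d,c,40); show('white40',r); a=r[1]
cr=(P(d,200,75,40)+P(d,242,175,40))/2
u=np.array([np.cos(a),np.sin(a)]); 
if (cr-r[0])@u<0: u=-u; a+=np.pi
v=np.array([-u[1],u[0]])
A=toz(d,c,40)[:,:2]; B=toz(d,c,26)[:,:2]
x0=(A@u).min(); x1=(B@u).max(); s=A[np.abs(A@u-r[0]@u)<30]@v
print('len',x1-x0,'crease',cr@u-x0,'w',np.ptp(s)); 
cw=u*(x0+x1)/2+v*(s.max()+s.min())/2; print('WHITE',cw,np.degrees(a),'from crease',cr@u-26-(x0+x1)/2)
d=load('B_grey')
b0,b1=P(d,98,183,38),P(d,245,203,38); c0,c1=P(d,101,90,38),P(d,269,118,38); m0,m1=P(d,135,72,26),P(d,242,90,26)
l,rr=P(d,91,165,38),P(d,262,150,38)
x=(c1-c0)/np.hypot(*(c1-c0)); x2=(b1-b0)/np.hypot(*(b1-b0)); x=(x+x2)/np.hypot(*(x+x2)); y=np.array([-x[1],x[0]])
yb=(b0+b1)/2@y; yc=(c0+c1)/2@y; ym=(m0+m1)/2@y
print('grey len top',(c1-c0)@x,'x ext',(rr-l)@x,'b->crease',yc-yb,'b->m',ym-yb, 'angs',np.degrees(np.arctan2(*(c1-c0)[::-1])),np.degrees(np.arctan2(*x2[::-1])))
print('GREY',x*((c0+c1)/2@x)+y*(yb+ym)/2, x*((l+rr)/2@x)+y*(yb+ym)/2,np.degrees(np.arctan2(x[1],x[0])))
d=load('B_beige')
c=blobs(mask(d,(12,60,70),(26,255,255),box=(230,50,400,180)),1,9)[0]; show('BEIGE',rect(d,c,28))
E
```

```text
white40 [ 588.5 -238.6] ang 3.0 [105.6  58.6]
len 108.26151404495124 crease 80.98369596355485 w 57.752534228776256
WHITE [ 589.86528285 -238.43372951] 3.0061557 from crease 0.8529389410791737
grey len top 91.15196241623164 x ext 91.61716018551132 b->crease 47.840238005304656 b->m 61.113474506431956 angs 8.795233896057425 10.117125380527762
GREY [642.45299113 211.16830902] [641.63397257 211.03189617] 9.456179638292594
BEIGE [ 410.1 -166.8] ang 20.8 [99.9 60.7]
```

Poses are consistent: white crease at 81 mm, grey top 91×48, beige 100×61. I'll stack in the order white, grey, beige, because grey's top takes beige either way round. White first, then a check.

```bash
cat >> h.py <<'E'
PAD=np.array([658.2,1.1]); SY=np.radians(6.7)
def stack(p,a,top,dst,zl=130):
    robot.move_gripper(1.0)
    robot.move_ptp([*p,110],down(a)); print('touch',robot.move_linear([*p,5],speed=110,f_stop=10))
    robot.move_gripper(0.0); w0=robot.current_gripper_width()*93
    robot.move_linear([*p,zl],speed=110)
    robot.move_ptp([*dst,zl],down(SY)); print('w',w0,robot.current_gripper_width()*93)
    robot.move_linear([*dst,top+5+8],speed=120); robot.sleep(0.3)
    s=robot.move_linear([*dst,top+5-3],speed=15,f_stop=3.5)
    z=robot.current_tcp_pos()[2]; print('down',s,z-top-5,np.round(robot.current_contact_force(),1))
    q=robot.current_tcp_pos()
    robot.move_gripper(1.0); robot.move_linear([q[0],q[1],max(zl,top+100)],speed=120); print(robot.current_t())
E
python3 - <<'E'
from h import *
stack(np.array([589.9,-238.4]),np.radians(3.0),4,PAD)
d=look(PAD,200,'S1')
c=blobs(mask(d,(0,0,150),(180,45,255),box=(230,50,410,200)),1,15)[0]; show('w',rect(d,c,44))
u=np.array([np.cos(SY),np.sin(SY)]); A=toz(d,c,44)[:,:2]@u; B=toz(d,c,30)[:,:2]@u
print('x centre err',(A.min()+B.max())/2-PAD@u, B.max()-A.min())
E
```

```text
touch False
w 60.479835770437965 60.11077754343972
down True 0.16600781098752115 [-0.5 -0.9  4.9]
61.4917
w [656.7   1.7] ang 6.4 [103.3  56.6]
x centre err -0.3754711461436955 105.41771212478318
```

```bash
python3 - <<'E'
from h import *
v=np.array([-np.sin(SY),np.cos(SY)])
stack(np.array([642.2,211.1]),np.radians(9.4),44,PAD+1.5*v)
d=look(PAD,220,'S2'); cv2.imwrite('pics/v12.png',cv2.resize(d['img'][10:240,190:450],(520,460)))
stack(np.array([410.1,-166.8]),np.radians(20.8),82,PAD-0.5*v,zl=180)
robot.move_gripper(1.0)
d=look(PAD,280,'S3'); s=grab('scene','scene3'); grab('top','top3')
c=blobs(mask(d,(12,60,70),(26,255,255),box=(210,30,430,220)),1,9)[0]; show('beige',rect(d,c,110))
cv2.imwrite('pics/v13.png',np.hstack([cv2.resize(d['img'][10:240,190:450],(400,354)),cv2.resize(s['img'][170:292,250:388],(400,354))]))
E
```

```text
touch False
w 61.64756232288922 61.92803349962394
down True 0.24413491022569644 [-0.7  0.1  4.9]
71.8583
touch False
w 59.50168404043372 60.033052088019325
down True 0.18076037540889445 [0.7 0.2 4.5]
82.6417
beige [657.6   1.4] ang 6.4 [98.  60.2]
```

View pics/v13.png

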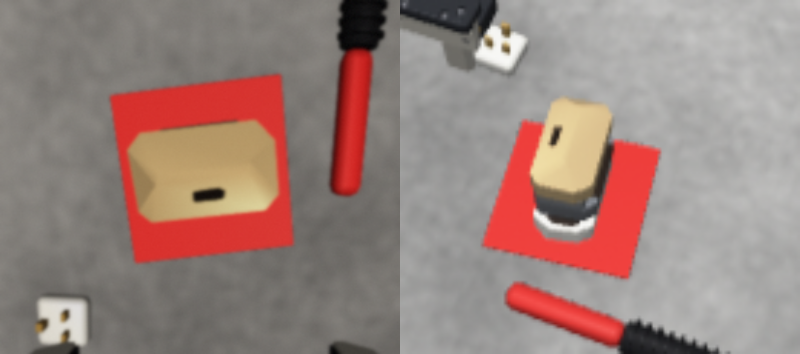

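View pics/v12.png

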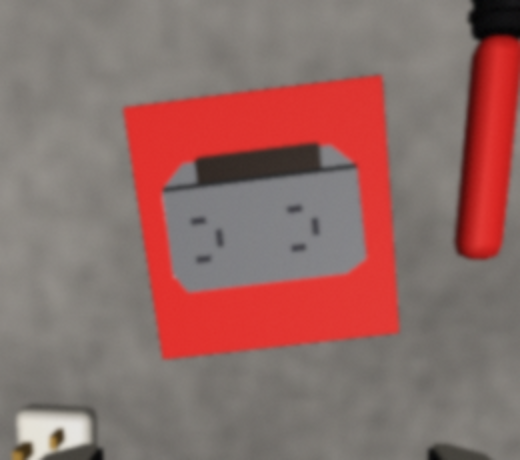

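The pile stands level and centred (beige within about 1 mm of the pad centre). One final check of the case before hand-in.

```bash
python3 - <<'E'
from h import *
d=look((473,365),220,'F'); t=grab('top','topF')
cv2.imwrite('pics/v14.png',np.hstack([cv2.resize(d['img'][0:240,200:440],(400,400)),cv2.resize(t['img'][50:310,120:520],(400,260)).copy() if 0 else cv2.copyMakeBorder(cv2.resize(t['img'][50:330,120:520],(400,280)),0,120,0,0,cv2.BORDER_CONSTANT)]))
E
```

View pics/v14.png

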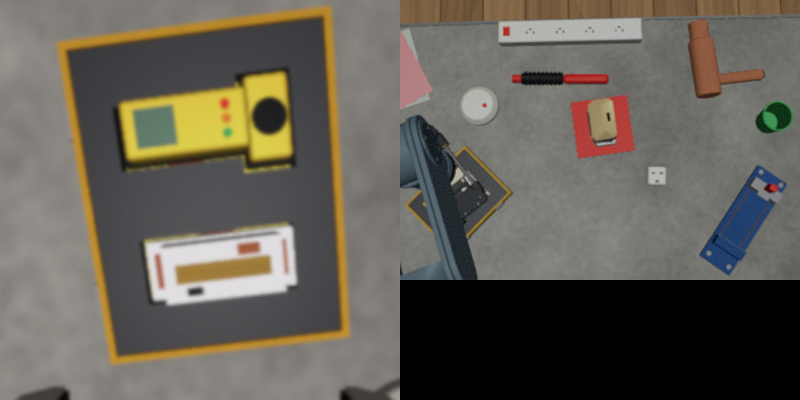

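Both parts are still home, the pile is standing and the bystanders look unmoved, so I'm handing in.

```bash
python3 - <<'E'
from h import *
robot.hand_in(); print(robot.current_t())
E
```

```text
the job is handed in; nothing more can be done
the job is handed in; nothing more can be done
```

The table is packed up and the job is handed in, with the clock at about 84 s of the 210 s allowed. No check failed or disagreed with another.

- **Clamp and case:** I slid the jaw open about 44 mm, lifted out the socket block, and pressed it and then the tester into their cutouts. Both were home: I touched the tops at 64.2 mm (64 expected), the tester at two points along its handle.
- **Tester:** it stopped about 4 mm high on the first push. I pressed it down from above with closed fingers.
- **Pile:** three blocks were out (white, grey, beige; I saw no black one), stacked in that order on the pad. Each touched down within 0.3 mm of its computed height. In the pictures white and beige measured within about 2 mm of the pad centre. Grey I set 1.5 mm to one side on purpose, so beige's feet stay on its level top, and I checked it only by eye.
- **Last pictures:** both items were still in the case, the pile was standing, and the brush, alarm, plug and cup looked unmoved.

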